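# Slide the clamp pad under the hold-down foot and lock it

### The arm

A 6-joint arm with a two-finger parallel gripper is mounted at the origin on the work surface. World frame = base frame: x ahead of the robot, y to its left, z up, the work surface at z = 0. Lengths are in m, angles in degrees, forces in N, time in s.
With the tool pointing down it reaches from about 0.425 to 0.925 m from the base axis. Payload 12.5 kg.
Tool frame: the origin (TCP) lies between the finger pads; the fingertips stand 11 mm ahead of it and the grasp point (between the pads) lies 8 mm behind it (env.tips_ahead is the distance from the TCP to the fingertips, in m); z points along the fingers, y is the direction in which the jaws open and shut (so a half turn about z gives the same grasp; the last joint's range is limited). The gripper opens to 85 mm and grips with 20 to 120 N. Pads are 22 mm wide; open, the fingers measure 114 mm over their backs; the gripper's body (76 mm by 85 mm) begins 54 mm behind the grasp point. The pads swing forward as they close: fully open they stand 13 mm farther back than shut.
Start: joints at [-71.368, 28.126, 89.318, -0, 62.55, -6.05], TCP at [0.261, -0.568, 0.242] pointing down, gripper open.
Joint ranges: [-177.58, 177.58], [-47.91, 125.51], [2.72, 160], [-65.01, 245.01], [3.68, 167.84], [-153.87, 153.87]. Speed limits (degrees/s): [127.2, 127.2, 159.86, 180, 180, 180].

### API

Orientations are given as a 3x3 rotation matrix whose columns are the frame's x, y, z axes.
In Python, from cell import readout, grab_frame, order, env gives the robot as it stands. The module is installed in compiled form; this text tells all that it offers.
- The arm moves only by the shell command python3 -m handwheel 'ROWS' [OPENING] [FORCE]. ROWS is JSON, a list of rows, each an object with "dp": the shift along the tool's x, y, z in units of 0.15 m (1.0 is 0.15 m), a list of three; "roll": the turn about the tool's z in units of 0.5 rad (1.0 is 0.5 rad). In form: [{"dp": [dx, dy, dz], "roll": roll}, ...]. A call has 1 to 8 rows; each row shifts and turns the commanded pose from where the row before left it, along the tool's axes as they then stand; what a row does not reach is not made up. A row lasts 1/10 s, in which the tool goes at most 50 mm and 8.59 degrees, less where a joint would pass 70% of its speed; a pose out of reach is approached as far as the arm can. A call with a number of a shift or a turn outside -1 to 1 is refused whole. A call with a gripper value outside its range is refused whole. OPENING is the closure, from -1 (fully open) to 1 (shut), set as the call begins (- or left out, the last holds). The fingers move at their own pace and stop on an object; FORCE is the grip in N (left out, the last holds). Time passes only in rows, so rows that do not move let the fingers close. It gives the time, the measured TCP pose, the force and the opening at its end, in the units of the state.
- readout.read_state(): the state, without advancing time (a new reading comes with each control period).
- grab_frame(name): name is "scene" or "top" or "wrist"; returns a dict with "pixels" (384x512x3 uint8, red, green, blue), "mtx" (3x3 intrinsics, pixels), "world_to_cam" (4x4, takes a point from world to camera coordinates). Camera axes: x right, y up, looking along -z (the intrinsics and any distortion apply to the point x, -y, -z); pixel columns grow to the right and rows downward; lengths in m; the calibration is good to about 2 mm. A picture is of the moment at which its call begins. There is no depth.
- order.job_done(): hands the job in, once; it reports no verdict.
The state is a dict: "t": time; "q": joint angles; "dq": joint speeds; "effort": joint torques, N m; "position": TCP position; "eef_rot": TCP orientation; "ft_force": force on the tool from outside, world axes, zero at the start; "wrist_torque": the same for the moment, N m; "gripper_width": finger opening in m.
Only numpy, scipy, OpenCV 4.12 (cv2) and the standard library are available. Lean on these libraries where they do the work, as an engineer would, in place of code of your own. Each camera call takes 0.05 s, during which the arm holds its last target. There are 200 camera calls.

### The job

Slide the loose plywood pad flat along the maple slab, away from the robot and under the raised pressure foot of the hold-down bar, until the pad is centred below the foot with its long side square across the bar; then push that foot's cam lever over, away from the robot, all the way down so that the foot clamps the pad. Do it all by pushing with the fingertips: do not lift or tip the pad, and leave the other things on the mould and bench where they are.

Things in the scene. Friction and masses are not known exactly. Their poses are not given: they have to be found in the camera images.
- mould: Fixed open casting mould, 460 x 600 mm, red-taped rims (72 mm high, 16 mm thick), holding two maple slabs with a gap between them. Origin on the bench, below the middle of the hold-down bar; x across the bar, away from the robot (mould turned up to 9 degrees), y along the bar, z up. In its frame the rims' outer faces are at x = -260 and 200, y = -300 and 300 mm.
- slab_right (a point): Point on the top of the right maple slab, the one to work on: mould x = -30, y = -170, z = 56 mm. The slab's flat top (z = 56) spans mould x -243 to 183 and y -283 to about -60 mm (wavy inner edge).
- bar_mid (a point): Middle of the underside of the aluminium hold-down bar (fixed; mould z = 82 mm). The bar runs along the mould's y, is 40 mm wide (x -20 to 20) and 24 mm high (top z = 106). Steel lever brackets on it reach z = 128 and x +-15 mm. At mould y = +135 an identical clamp is already locked on a like pad of its own (fixed): not part of the job.
- pad: The loose pad of brown film-faced plywood, a plain flat plate 110 x 95 x 12 mm, about 0.1 kg, lying on the right slab on the robot's side of the bar. Origin at the centre of its underside; x along its 110 mm side, y along its 95 mm side, z up. At the start its x is within 15 degrees of the mould's x, and its front edge is short of the foot.
- pressure_foot: Round rubber-faced pressure foot, 32 mm across, 8 mm thick, hanging below the bar at mould x = 0, y = -135 mm. Origin at the centre of its underside, z up. Raised, it is 15 to 16 mm above the slab, so 3 to 4 mm above the pad's top; the lever drives it down 6 mm on a spring, pressing the pad with about 15 N.
- lever (a joint): Angle of the cam lever above the foot, hinged about the mould's y axis. 0 = open, leaning 0.32 rad from vertical to mould +x (away from the robot); grows as it is pushed over to +x and down; 1.25 = fully down, level, on its end stop. It starts at 0 to 0.2, stays where it is left (1 to 5 N at the tip moves it) and stays locked when fully down.
- lever_tip (a point): Free end of the cam lever, on its centre line, 87 mm from the axle. Its black grip (20 mm wide along the axle, 13 mm thick) covers the last 42 mm; when fully down its upper face is at mould z = 126 to 127 mm.
- lever_axle (a point): Fixed point on the lever's hinge axis, above the foot: mould x = 0, y = -135, z = 120 mm.
- tape_roll: Bystander: roll of red tape lying on the left slab, 90 mm across, 30 mm high; origin at the centre of its underside.
- mixing_cup: Bystander: empty white plastic cup on the left slab near the gap, 68 mm across, 85 mm high; origin at the centre of its underside.
- maple_offcut: Bystander: thick maple offcut, 100 x 45 x 36 mm, on the left slab beyond the bar; origin at the centre of its underside.
- sanding_block: Bystander: cork sanding block, 50 x 60 x 28 mm, on the right slab beyond the bar; origin at the centre of its underside.
- try_square: Bystander: try square lying on the bench to the right of the mould, blade 100 mm, stock 75 mm, 16 mm high; origin under the stock's centre.
- gas_torch: Bystander: gas torch on its yellow canister, standing on the bench to the right of the mould, 66 mm across, 220 mm high, burner tube reaching 80 mm out to one side at the top; origin at the centre of its underside.
- scraper: Bystander: flat scraper with a handle lying on the bench to the right of the mould; origin at its underside.

How it is judged (in metres and radians):
On the way, in this order (a step that is already met when the one before it is completed fails the run):
1. the pad lies centred and square under the foot while the lever is still open (horizontal distance between pad and pressure_foot below 0.015 m and angle between the x axis of pad and the x axis of mould, either way round below 0.16 rad and value of joint lever below 0.5 rad), for 0.2 s.
2. the cam lever is pushed fully down (value of joint lever above 1.17 rad), for 0.2 s.
At the end, for the whole second after the job is handed in: The lever is fully down (joint above 1.17 of 1.25) and stays there, the foot presses the pad with more than 6 N, and the pad lies flat and still on the slab, its centre within 15 mm of the foot's centre and its long side within 9 degrees of square to the bar (value of joint lever above 1.17 rad and horizontal distance between pad and pressure_foot below 0.015 m and angle between the x axis of pad and the x axis of mould, either way round below 0.16 rad and angle between pad's own z axis and vertical below 0.03 rad and z of pad in the frame of mould between 0.053 and 0.059 m and contact force between pressure_foot and pad above 6 N and linear speed of pad below 0.01 m/s); the robot touches nothing.
It fails at once if the pad is lifted off the slab (raised more than 6 mm) (z of pad in the frame of mould above 0.062 m).
It fails at once if the pad is tipped (more than 6 degrees) (angle between pad's own z axis and vertical above 0.105 rad).
It fails at once if a bystander is shifted by more than 15 mm (distance of any of tape_roll, mixing_cup, maple_offcut, sanding_block, try_square, gas_torch, scraper from where it was at the start of the episode above 0.015 m).
It also fails if it takes over 58 s, if anything falls off the work surface, if the arm or the gripper's body presses on something with over 40 N, if the wrist force passes 120 N, or if a joint passes its speed limit or range.

## Working session

There is one attempt and no reset: what is moved stays moved. The work goes in short steps, Python scripts to look and compute and a shell command to move; the robot and the scene stay as the last step left them, time stands still between calls to the robot, and variables do not carry over. Pictures are saved under pics/ and viewed, about 8 in all and at most 12, crops included, and the job is handed in when it is done.

```bash
mkdir -p pics
cat > h.py <<'E'
import numpy as np, cv2
from cell import readout, grab_frame, order, env
def shot(n,f):
    d=grab_frame(n); cv2.imwrite('pics/'+f,d['pixels'][:,:,::-1]); np.savez('pics/'+f+'.npz',**{k:d[k] for k in('pixels','mtx','world_to_cam')}); return d
def ray(d,uv,z):
    M=np.array(d['world_to_cam']);K=np.array(d['mtx']);R=M[:3,:3];c=-R.T@M[:3,3]
    p=np.linalg.inv(K)@np.array([uv[0],uv[1],1.]);v=R.T@(p*[1,-1,-1]);return c+v*(z-c[2])/v[2]
def proj(d,P):
    M=np.array(d['world_to_cam']);p=M[:3,:3]@np.array(P)+M[:3,3];q=np.array(d['mtx'])@(p*[1,-1,-1]);return q[:2]/q[2]
E
python3 - <<'E'
from h import *
for n in('top','scene'): 
    d=shot(n,n+'0.png'); M=d['world_to_cam'];print(n,-M[:3,:3].T@M[:3,3],d['mtx'][0,0])
s=readout.read_state();print(s['t'],s['position'],s['eef_rot'],env.tips_ahead)
a=cv2.imread('pics/top0.png');cv2.imwrite('pics/top0b.png',cv2.resize(a,(800,600),interpolation=cv2.INTER_CUBIC))
a=cv2.imread('pics/scene0.png');cv2.imwrite('pics/scene0b.png',cv2.resize(a,(800,600),interpolation=cv2.INTER_CUBIC))
E
```

```text
top [ 0.40510673 -0.06665595  1.38482509] 385.67636224064523
scene [ 1.49063128 -0.80333216  1.06406279] 401.6305572465973
0.1 [ 0.2609529  -0.56773329  0.24180674] [[ 9.08642373e-01  4.17575073e-01 -3.10320261e-04]
 [ 4.17575180e-01 -9.08641949e-01  8.81553938e-04]
 [ 8.61449440e-05 -9.30599301e-04 -9.99999563e-01]] 0.011
```

View pics/top0b.png

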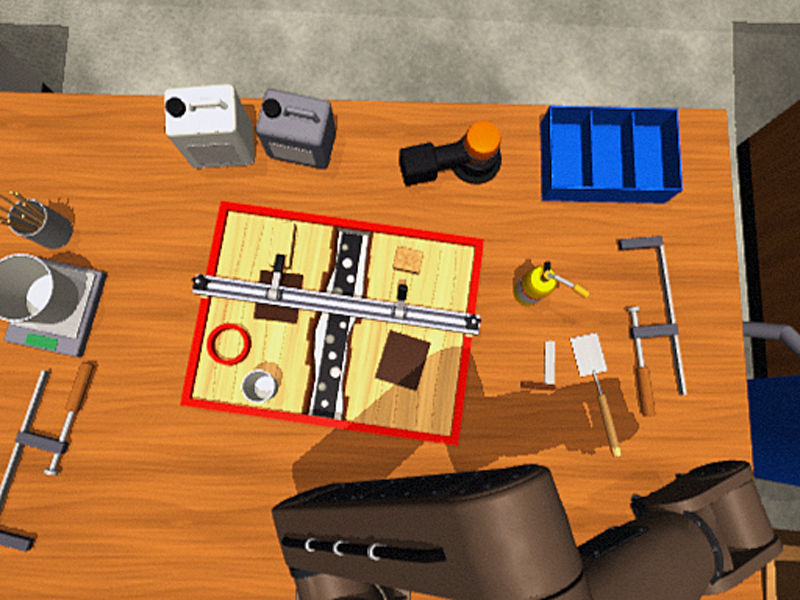

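View pics/scene0b.png

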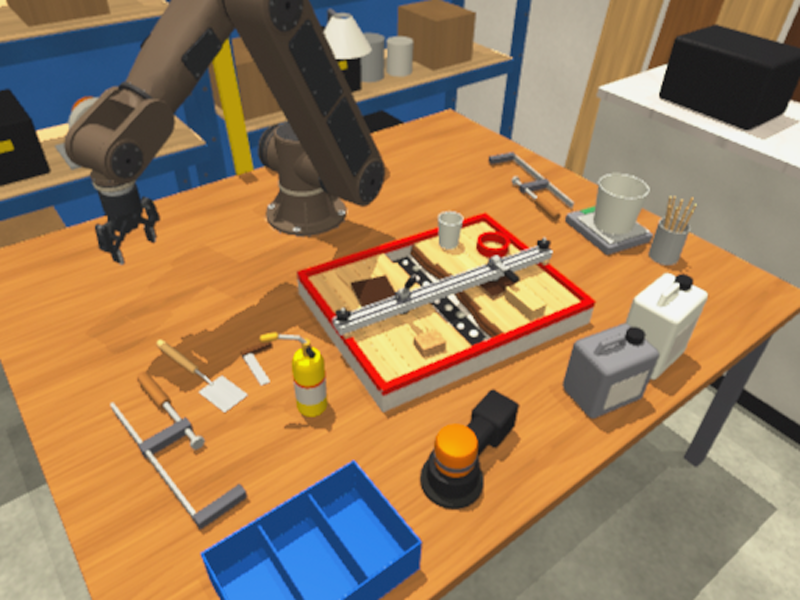

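The top view shows the red rim with corners near (222,204), (483,240), (457,442), (182,404) in the 800 px picture. The pad is at about (403,360), partly bordered by the arm's shadow. The right lever's grip is at about (402,293). Next I measure these with masks.

```bash
python3 - <<'E'
from h import *
d=dict(np.load('pics/top0.png.npz'));im=d['pixels'];hsv=cv2.cvtColor(im,cv2.COLOR_RGB2HSV)
H,S,V=[hsv[...,i].astype(int) for i in range(3)]
red=(((H<4)|(H>174))&(S>200)&(V>90)).astype(np.uint8)
cs,_=cv2.findContours(red,cv2.RETR_EXTERNAL,cv2.CHAIN_APPROX_NONE)
hull=cv2.convexHull(np.vstack([c for c in cs if len(c)>60]))
P=np.array([ray(d,p[0],.072)[:2] for p in hull],np.float32)
r=cv2.minAreaRect(P);print('rect',r)
bp=cv2.boxPoints(r);print(bp)
# long side = y of mould
c=np.array(r[0]);
e=[bp[1]-bp[0],bp[2]-bp[1]];e=sorted(e,key=lambda v:-np.linalg.norm(v));y=e[0]/np.linalg.norm(e[0]);y=y*np.sign(y[1]);x=np.array([y[1],-y[0]])
O=c-x*(-.03);yaw=np.degrees(np.arctan2(x[1],x[0]));print('mould',O,yaw)
# pad
for u,v in((258,230),(252,225),(262,240)):print(im[v,u],hsv[v,u])
print('slab shadow',im[262,270],im[225,240])
m=((V<90)).astype(np.uint8);m[:208]=0;m[252:]=0;m[:,:232]=0;m[:,280:]=0
cs,_=cv2.findContours(m,cv2.RETR_EXTERNAL,cv2.CHAIN_APPROX_NONE);k=max(cs,key=cv2.contourArea)
Q=np.array([ray(d,p[0],.068)[:2] for p in k],np.float32);R=np.stack([x,y]);Qm=((Q-O)@R.T*1000).astype(np.float32)
print('pad in mould mm',cv2.minAreaRect(Qm),cv2.boxPoints(cv2.minAreaRect(Qm)).round(1))
np.savez('mould.npz',O=O,x=x,y=y)
def w(m):return np.append(O+m[0]*x+m[1]*y,m[2])
for n in('top','scene'):
  e=dict(np.load(f'pics/{n}0.png.npz'));im2=e['pixels'][:,:,::-1].copy()
  a=np.round(proj(e,w((0,-.135,.09)))).astype(int)
  for pt in((-.26,-.3,.072),(-.26,.3,.072),(.2,-.3,.072),(.2,.3,.072),(0,-.135,.12),(.027,-.135,.203),(-.02,-.3,.106),(.02,.3,.106)):
    q=np.round(proj(e,w(pt))).astype(int);cv2.circle(im2,tuple(map(int,q)),1,(255,0,255),-1)
  cr=im2[a[1]-70:a[1]+80,a[0]-100:a[0]+100] if n=='scene' else im2[120:290,110:320]
  cv2.imwrite(f'pics/{n}1.png',cv2.resize(cr,None,fx=3,fy=3,interpolation=cv2.INTER_CUBIC))
E
python3 -c "
import cv2,numpy as np
a=cv2.imread('pics/top1.png');b=cv2.imread('pics/scene1.png')
h=max(a.shape[0],b.shape[0]);f=lambda i:cv2.copyMakeBorder(i,0,h-i.shape[0],0,0,0)
c=np.hstack([f(a),f(b)]);cv2.imwrite('pics/c1.png',cv2.resize(c,(800,int(800*h/c.shape[1]))))"
```

```text
rect ((0.5937955379486084, 0.04909220337867737), (0.5998038649559021, 0.45936253666877747), 82.49702453613281)
[[ 0.32692027 -0.21825075]
 [ 0.7823498  -0.27823323]
 [ 0.8606708   0.31643516]
 [ 0.40524125  0.37641764]]
mould [0.62353868 0.04517487] -7.5029736
[100  56  45] [  6 140 100]
[92 57 37] [ 11 152  92]
[49 32 21] [ 12 146  49]
slab shadow [232 178  95] [238 186  96]
pad in mould mm ((-96.3377685546875, -158.6474151611328), (91.07325744628906, 107.53884887695312), 81.4942398071289) [[-156.3 -195.7]
 [ -49.9 -211.6]
 [ -36.4 -121.6]
 [-142.8 -105.7]]
```

View pics/c1.png

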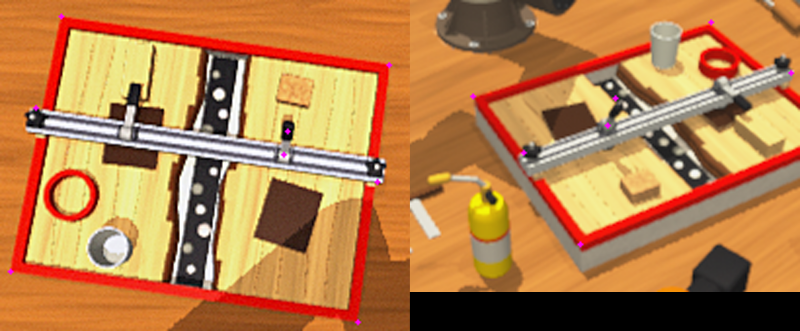

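The overlays agree: mould origin (0.6235, 0.0452) with yaw -7.5°, and the rim fits at 599.8 x 459.4 mm. The pad is at mould (-96, -159) with yaw -8.5°.

Plan:
1. Push the pad's right side towards +y with shut fingers until it is flush at y = -135.
2. Push from the rear towards +x.
3. Push the lever over.

I start by shutting the fingers and turning the tool.

```bash
cat > go.py <<'E'
# go.py mx my ztip [yaw of tool x rel. mould x, deg]: what is left, in tool units
import sys
from h import *
m=np.load('mould.npz');s=readout.read_state();R=np.array(s['eef_rot']);p=np.array(s['position'])
a=list(map(float,sys.argv[1:]));t=np.append(m['O']+a[0]/1000*m['x']+a[1]/1000*m['y'],a[2]/1000+.011)
l=p[:2]-m['O'];print('t',s['t'],'at mould mm',(l@m['x']*1000).round(1),(l@m['y']*1000).round(1),'tip z',((p[2]-.011)*1000).round(1),'F',np.round(s['ft_force'],1),'q6',round(s['q'][5],1))
yaw=np.degrees(np.arctan2(R[1,0],R[0,0])+np.arctan2(-m['x'][1],m['x'][0]));print('yaw rel',yaw.round(2))
if len(a)>3:print('roll units',np.round(-np.radians(a[3]-yaw)/.5,3))
print('dp units',np.round(R.T@(t-p)/.15,3))
E
python3 -m handwheel '[{"dp":[0,0,0],"roll":-0.252},{"dp":[0,0,0],"roll":-0.252},{"dp":[0,0,0],"roll":-0.252},{"dp":[0,0,0],"roll":-0.252},{"dp":[0,0,0],"roll":-0.252},{"dp":[0,0,0],"roll":-0.252},{"dp":[0,0,0],"roll":-0.252},{"dp":[0,0,0],"roll":-0.252}]' 1
python3 go.py -86 -240 130 90
```

```text
t: 0.9
position: [0.261, -0.5677, 0.242]
eef_rot: [[0.127, 0.992, -0.0], [0.992, -0.127, 0.001], [0.001, -0.0, -1.0]]
ft_force: [-0.2, 0.3, 0.2]
gripper_width: -0.0005
t 0.9 at mould mm -279.4 -655.0 tip z 231.0 F [-0.2  0.3  0.2] q6 -64.1
yaw rel 90.24
roll units 0.008
dp units [2.761 1.301 0.674]
```

```bash
python3 -m handwheel '[{"dp":[0.25,0.12,0],"roll":0},{"dp":[0.25,0.12,0],"roll":0},{"dp":[0.25,0.12,0],"roll":0},{"dp":[0.25,0.12,0],"roll":0},{"dp":[0.25,0.12,0],"roll":0},{"dp":[0.25,0.12,0],"roll":0},{"dp":[0.25,0.12,0],"roll":0},{"dp":[0.25,0.12,0],"roll":0}]' >/dev/null
python3 -m handwheel '[{"dp":[0.25,0.11,0],"roll":0},{"dp":[0.25,0.11,0],"roll":0},{"dp":[0.25,0.11,0.1],"roll":0},{"dp":[0,0,0.25],"roll":0},{"dp":[0,0,0.2],"roll":0},{"dp":[0,0,0.12],"roll":0},{"dp":[0,0,0],"roll":0}]'
python3 go.py -86 -240 60 90
```

```text
t: 2.4
position: [0.5062, -0.1839, 0.1395]
eef_rot: [[0.131, 0.991, -0.004], [0.991, -0.131, 0.002], [0.001, -0.004, -1.0]]
ft_force: [0.6, -0.2, 0.3]
gripper_width: -0.0004
t 2.4 at mould mm -86.4 -242.4 tip z 128.5 F [ 0.6 -0.2  0.3] q6 -19.4
yaw rel 89.95
roll units -0.002
dp units [0.015 0.005 0.457]
```

```bash
python3 -m handwheel '[{"dp":[0.01,0,0.15],"roll":0},{"dp":[0,0,0.15],"roll":0},{"dp":[0,0,0.1],"roll":0},{"dp":[0,0,0.05],"roll":0},{"dp":[0,0,0],"roll":0}]'
python3 go.py -86 -193.5 60.5 90
python3 - <<'E'
from h import *
d=shot('top','t2.png')
w=shot('wrist','w2.png')
a=cv2.resize(d['pixels'][140:280,150:320,::-1],None,fx=2.4,fy=2.4,interpolation=2);b=cv2.resize(w['pixels'][:,:,::-1],(400,300))
c=np.zeros((340,810,3),np.uint8);c[:a.shape[0],:a.shape[1]]=a;c[:300,409:809]=b;cv2.imwrite('pics/c2.png',c[:,:800])
E
```

```text
t: 2.9
position: [0.5074, -0.1831, 0.0743]
eef_rot: [[0.132, 0.991, -0.0], [0.991, -0.132, 0.0], [0.0, -0.0, -1.0]]
ft_force: [0.2, 0.0, 0.4]
gripper_width: -0.0001
t 2.9 at mould mm -85.4 -241.5 tip z 63.3 F [0.2 0.  0.4] q6 -19.3
yaw rel 89.93
roll units -0.002
dp units [ 0.32  -0.005  0.019]
```

View pics/c2.png

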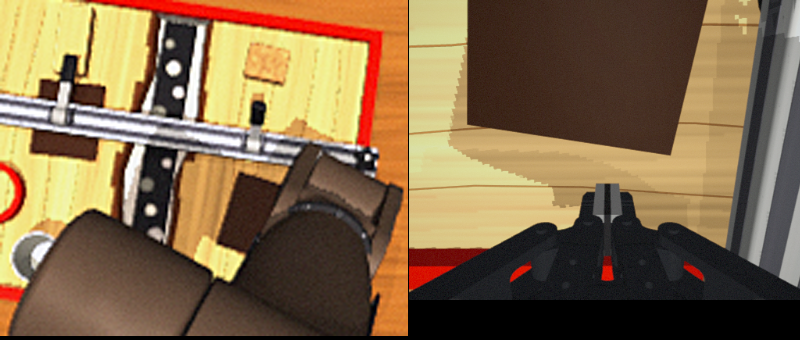

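The wrist view is clear. The fingertips are behind the pad's right edge, which slopes down to its lower right corner at (672,155), and the foot's bar is on the right. I push slowly towards +y.

```bash
python3 -m handwheel '[{"dp":[0.04,-0.03,0.02],"roll":0},{"dp":[0.04,0,0],"roll":0},{"dp":[0.03,0,0],"roll":0},{"dp":[0.03,0,0],"roll":0},{"dp":[0.03,0,0],"roll":0},{"dp":[0.03,0,0],"roll":0},{"dp":[0.03,0,0],"roll":0},{"dp":[0.03,0,0],"roll":0}]'
python3 go.py -90 -193.5 60.5 90
cat > pad.py <<'E'
import sys
from h import *
cam,f=sys.argv[1:3]
d=shot(cam,f);m=np.load('mould.npz');im=d['pixels'];hsv=cv2.cvtColor(im,cv2.COLOR_RGB2HSV).astype(int)
k=((hsv[...,2]<120)&(hsv[...,1]>90)&((hsv[...,0]<16)|(hsv[...,0]>176))).astype(np.uint8)
k=cv2.morphologyEx(k,cv2.MORPH_OPEN,np.ones((5,5)))
if cam=='top':k[:140]=0;k[:,:225]=0;k[:,285:]=0;k[260:]=0
cs,_=cv2.findContours(k,cv2.RETR_EXTERNAL,cv2.CHAIN_APPROX_NONE);c=max(cs,key=cv2.contourArea)
Q=np.array([ray(d,p[0],.068)[:2]-m['O'] for p in c])*1000;Q=np.c_[Q@m['x'],Q@m['y']].astype(np.float32)
r=cv2.minAreaRect(Q);print('rect',np.round(r[0],1),np.round(r[1],1),round(r[2],2));print(cv2.boxPoints(r).round(1).tolist())
o=im[:,:,::-1].copy();cv2.drawContours(o,[c],-1,(0,255,0),1);cv2.imwrite('pics/o_'+f,o)
E
python3 pad.py wrist w3.png
```

```text
t: 3.8
position: [0.5081, -0.1434, 0.0713]
eef_rot: [[0.132, 0.991, 0.0], [0.991, -0.132, -0.0], [-0.0, 0.0, -1.0]]
ft_force: [-0.6, -0.9, 0.0]
gripper_width: -0.0003
t 3.8 at mould mm -89.8 -202.1 tip z 60.3 F [-0.6 -0.9  0. ] q6 -15.4
yaw rel 89.94
roll units -0.002
dp units [ 0.057 -0.002 -0.001]
rect [-100. -141.] [ 94.5 109.4] 84.02
[[-159.3000030517578, -182.39999389648438], [-50.5, -193.8000030517578], [-40.70000076293945, -99.69999694824219], [-149.5, -88.30000305175781]]
```

View pics/o_w3.png

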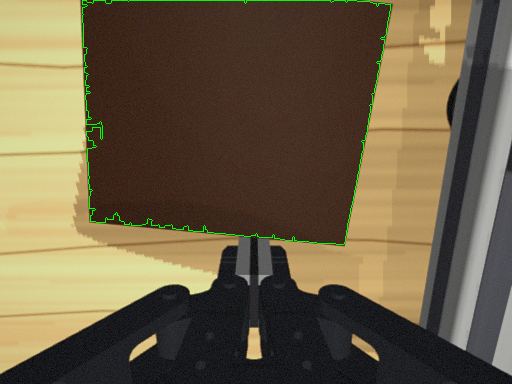

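The wrist view shows the finger against the pad's right edge near (253,240), with the whole pad visible. It is now at (-100, -141) with yaw -6°. I move the contact 30 mm forward to turn the pad square.

```bash
python3 -m handwheel '[{"dp":[-0.04,0,0],"roll":0},{"dp":[0,0.1,0],"roll":0},{"dp":[0,0.1,0],"roll":0},{"dp":[0.03,0,0],"roll":0},{"dp":[0.025,0,0],"roll":0},{"dp":[0.02,0,0],"roll":0},{"dp":[0.02,0,0],"roll":0},{"dp":[0,0,0],"roll":0}]'
python3 go.py -60 -194 60.5 90
python3 pad.py wrist w4.png
```

```text
t: 4.65
position: [0.5385, -0.139, 0.0713]
eef_rot: [[0.131, 0.991, -0.0], [0.991, -0.131, 0.0], [0.0, -0.0, -1.0]]
ft_force: [0.2, 0.4, -0.4]
gripper_width: -0.0003
t 4.65 at mould mm -60.3 -193.7 tip z 60.3 F [ 0.2  0.4 -0.4] q6 -13.7
yaw rel 89.96
roll units -0.001
dp units [-0.002  0.002 -0.001]
rect [-104.2 -134.7] [ 91.5 109.3] 88.73
[[-159.8000030517578, -179.3000030517578], [-50.599998474121094, -181.6999969482422], [-48.5, -90.19999694824219], [-157.8000030517578, -87.69999694824219]]
```

```bash
python3 -m handwheel '[{"dp":[-0.1,0,0],"roll":0},{"dp":[0,0,-0.2],"roll":0},{"dp":[0,0,-0.2],"roll":0},{"dp":[0,-0.22,0],"roll":0.286},{"dp":[0,-0.22,0],"roll":0},{"dp":[0,-0.22,0],"roll":0},{"dp":[0,-0.22,0],"roll":0},{"dp":[0,0,0],"roll":0.286}]' >/dev/null
python3 -m handwheel '[{"dp":[0,0,0],"roll":0.286},{"dp":[0,0,0],"roll":0.286},{"dp":[0,0,0],"roll":0.286},{"dp":[0,0,0],"roll":0.286},{"dp":[0,0,0],"roll":0.286},{"dp":[0,0,0],"roll":0.286},{"dp":[0,0,0],"roll":0.286},{"dp":[0,0,0],"roll":0.286}]' >/dev/null
python3 -m handwheel '[{"dp":[0,0,0],"roll":0.286},{"dp":[0,0,0],"roll":0}]'
python3 go.py -190 -135 60.5 0
```

```text
t: 6.5
position: [0.4088, -0.1239, 0.1314]
eef_rot: [[0.991, -0.136, 0.0], [-0.136, -0.991, -0.0], [0.0, 0.0, -1.0]]
ft_force: [-0.1, -0.1, -0.4]
gripper_width: 0.0
t 6.5 at mould mm -190.8 -195.7 tip z 120.4 F [-0.1 -0.1 -0.4] q6 72.1
yaw rel -0.34
roll units -0.012
dp units [ 0.003 -0.405  0.399]
```

```bash
python3 -m handwheel '[{"dp":[0.03,-0.2,0],"roll":-0.012},{"dp":[0.03,-0.205,0],"roll":0},{"dp":[0,0,0.15],"roll":0},{"dp":[0,0,0.15],"roll":0},{"dp":[0,0,0.07],"roll":0},{"dp":[0,0,0.03],"roll":0},{"dp":[0,0,0],"roll":0}]'
python3 go.py -66 -135 60.5 0
python3 pad.py wrist w5.png
```

```text
t: 7.2
position: [0.4257, -0.0644, 0.0712]
eef_rot: [[0.992, -0.127, -0.001], [-0.127, -0.992, 0.0], [-0.001, -0.0, -1.0]]
ft_force: [-0.2, -0.3, 0.4]
gripper_width: 0.0001
t 7.2 at mould mm -181.8 -134.5 tip z 60.2 F [-0.2 -0.3  0.4] q6 79.9
yaw rel 0.21
roll units 0.007
dp units [ 0.772  0.006 -0.003]
rect [-118.6 -133.1] [94.6 81.4] 88.91
[[-160.1999969482422, -179.60000610351562], [-78.69999694824219, -181.1999969482422], [-77.0, -86.5999984741211], [-158.39999389648438, -85.0]]
```

View pics/o_w5.png

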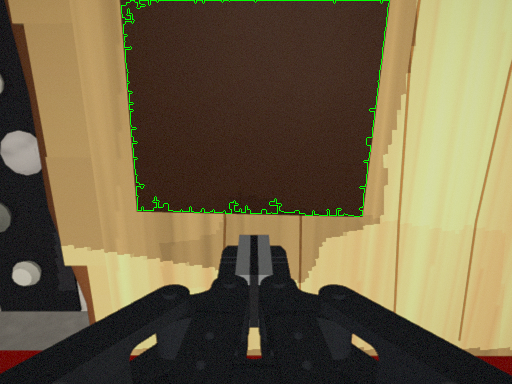

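```bash
python3 -m handwheel '[{"dp":[0.06,0,0],"roll":0},{"dp":[0.06,0,0],"roll":0},{"dp":[0.08,0,0],"roll":0},{"dp":[0.08,0,0],"roll":0},{"dp":[0.08,0,0],"roll":0},{"dp":[0.08,0,0],"roll":0},{"dp":[0.06,0,0],"roll":0},{"dp":[0.04,0,0],"roll":0}]'
python3 go.py -66.5 -135 60.5 0
python3 pad.py wrist w6.png
```

```text
t: 8.05
position: [0.5069, -0.0746, 0.0712]
eef_rot: [[0.992, -0.128, 0.0], [-0.128, -0.992, -0.0], [0.0, 0.0, -1.0]]
ft_force: [-1.9, -0.3, 1.8]
gripper_width: -0.0002
t 8.05 at mould mm -100.0 -133.9 tip z 60.2 F [-1.9 -0.3  1.8] q6 81.6
yaw rel 0.16
roll units 0.006
dp units [ 0.223  0.008 -0.002]
rect [ -54.8 -131.7] [67.6 94.6] 0.23
[[-88.80000305175781, -84.5], [-88.4000015258789, -179.10000610351562], [-20.799999237060547, -178.8000030517578], [-21.100000381469727, -84.19999694824219]]
```

View pics/o_w6.png

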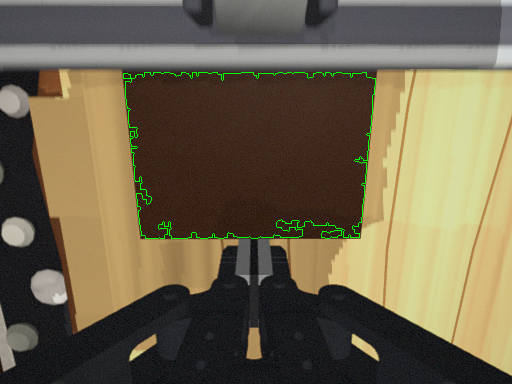

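The pad is flush against the fingers. Its rear edge is at row 238, with yaw about 0 and y about -132, and the lever bracket is at about (261,12). I push the last 33 mm and ease off at the end.

```bash
python3 -m handwheel '[{"dp":[0.05,0,0],"roll":0},{"dp":[0.05,0,0],"roll":0},{"dp":[0.05,0,0],"roll":0},{"dp":[0.03,0,0],"roll":0},{"dp":[0.02,0,0],"roll":0},{"dp":[0.02,0,0],"roll":0},{"dp":[0.005,0,0],"roll":0},{"dp":[0,0,0],"roll":0}]'
python3 go.py -66.5 -135 60.5 0
python3 pad.py wrist w7.png
```

```text
t: 8.9
position: [0.5397, -0.0788, 0.0713]
eef_rot: [[0.992, -0.128, 0.0], [-0.128, -0.992, -0.0], [0.0, 0.0, -1.0]]
ft_force: [0.4, -0.8, 0.1]
gripper_width: 0.0002
t 8.9 at mould mm -67.0 -133.9 tip z 60.3 F [ 0.4 -0.8  0.1] q6 82.1
yaw rel 0.16
roll units 0.006
dp units [ 0.003  0.008 -0.001]
rect [ -43.7 -131.7] [23.8 94.4] 0.22
[[-55.79999923706055, -84.5], [-55.400001525878906, -178.89999389648438], [-31.700000762939453, -178.8000030517578], [-32.0, -84.4000015258789]]
```

Run:
```python
from h import *
m=np.load('mould.npz');d=dict(np.load('pics/w7.png.npz'))
w=lambda a:np.append(m['O']+a[0]/1000*m['x']+a[1]/1000*m['y'],a[2]/1000)
s=shot('scene','s7.png');o=s['pixels'][:,:,::-1].copy()
q=proj(s,w((0,-135,90))).astype(int);print(q)
cv2.imwrite('pics/s7b.png',cv2.resize(o[q[1]-60:q[1]+60,q[0]-80:q[0]+80],None,fx=4,fy=4,interpolation=2))
t=shot('top','t7.png')
```

```text
[257 193]
```

View pics/s7b.png

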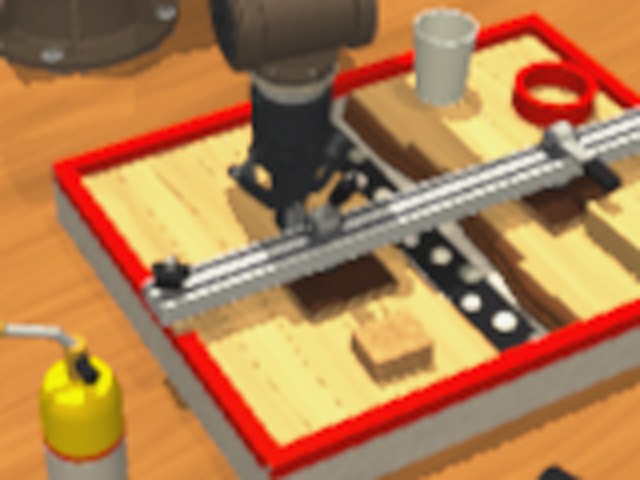

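The pad is under the bar below the bracket at about (325,225) in the crop, with its rear edge at x = -55.6. That puts the centre about 3 mm off in y and 0.6 mm off in x. The bystanders are untouched. I now back off, rise behind the lever and follow its arc.

```bash
python3 -m handwheel '[{"dp":[-0.06,0.008,0],"roll":0},{"dp":[0,0,-0.2],"roll":0},{"dp":[0,0,-0.22],"roll":0},{"dp":[0,0,-0.22],"roll":0},{"dp":[0,0,-0.22],"roll":0},{"dp":[0.2,0,0],"roll":0},{"dp":[0.15,0,0],"roll":0},{"dp":[0,0,0],"roll":0}]'
python3 go.py 6 -135 190 0
python3 - <<'E'
from h import *
m=np.load('mould.npz')
w=lambda a:np.append(m['O']+a[0]/1000*m['x']+a[1]/1000*m['y'],a[2]/1000)
o=[]
for n in('scene','wrist'):
  s=shot(n,n+'8.png');i=s['pixels'][:,:,::-1].copy()
  for p in((0,-135,120),(27.4,-135,202.6)):
    cv2.circle(i,tuple(map(int,np.round(proj(s,w(p))))),2,(255,0,255),-1)
  o.append(i)
q=proj(s,w((0,-135,120)));a=cv2.resize(o[0][130:250,190:330],(400,343),interpolation=2);b=cv2.resize(o[1],(400,300));b=cv2.copyMakeBorder(b,0,43,0,0,0)
cv2.imwrite('pics/c8.png',np.hstack([a,b]))
E
```

```text
t: 9.85
position: [0.5837, -0.0858, 0.2002]
eef_rot: [[0.992, -0.128, 0.001], [-0.128, -0.992, -0.0], [0.001, 0.0, -1.0]]
ft_force: [-0.1, 0.3, -0.6]
gripper_width: 0.0002
t 9.85 at mould mm -22.4 -135.1 tip z 189.2 F [-0.1  0.3 -0.6] q6 82.6
yaw rel 0.16
roll units 0.006
dp units [ 0.189 -0.    -0.005]
```

View pics/c8.png

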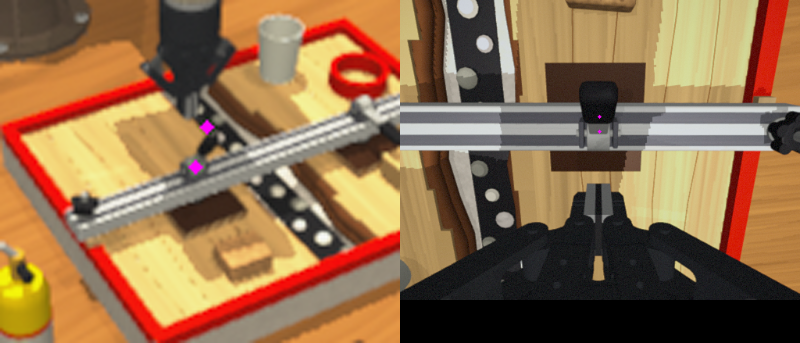

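The lever grip is right ahead of the fingertips at about (600,100), and the pad is centred behind the bracket. I push the lever over.

```bash
python3 -m handwheel '[{"dp":[0.12,0,0.007],"roll":0},{"dp":[0.1,0,0.007],"roll":0},{"dp":[0.1,0,0.007],"roll":0},{"dp":[0.06,0,0.045],"roll":0},{"dp":[0.06,0,0.05],"roll":0},{"dp":[0.045,0,0.06],"roll":0},{"dp":[0.04,0,0.063],"roll":0},{"dp":[0,0,0],"roll":0}]'
python3 go.py 64 -135 127 0
python3 -m handwheel '[{"dp":[0.025,0,0.05],"roll":0},{"dp":[0.02,0,0.05],"roll":0},{"dp":[0.01,0,0.04],"roll":0},{"dp":[0,0,0.02],"roll":0},{"dp":[0,0,0],"roll":0}]'
python3 go.py 64 -135 127 0
```

```text
t: 10.75
position: [0.6604, -0.0955, 0.1624]
eef_rot: [[0.992, -0.128, -0.002], [-0.128, -0.992, 0.001], [-0.002, -0.0, -1.0]]
ft_force: [0.5, -0.6, -0.7]
gripper_width: -0.0004
t 10.75 at mould mm 54.9 -134.7 tip z 151.4 F [ 0.5 -0.6 -0.7] q6 83.5
yaw rel 0.15
roll units 0.005
dp units [0.061 0.002 0.163]
t: 11.25
position: [0.6689, -0.0966, 0.14]
eef_rot: [[0.992, -0.128, -0.0], [-0.128, -0.992, -0.0], [-0.0, 0.0, -1.0]]
ft_force: [0.7, -0.6, 0.3]
gripper_width: 0.0003
t 11.25 at mould mm 63.5 -134.7 tip z 129.0 F [ 0.7 -0.6  0.3] q6 83.5
yaw rel 0.15
roll units 0.005
dp units [0.004 0.002 0.013]
```

```bash
for i in 1 2; do python3 -m handwheel '[{"dp":[0,0,0.007],"roll":0},{"dp":[0,0,0.007],"roll":0},{"dp":[0,0,0],"roll":0}]' | grep -E 'position|force'; done
python3 go.py 64 -135 127 0
python3 - <<'E'
from h import *
a=shot('scene','s9.png')['pixels'][130:250,190:330,::-1];b=shot('wrist','w9.png')['pixels'][:,:,::-1]
cv2.imwrite('pics/c9.png',np.hstack([cv2.resize(a,(400,343),interpolation=2),cv2.copyMakeBorder(cv2.resize(b,(400,300)),0,43,0,0,0)]))
E
```

```text
position: [0.669, -0.0967, 0.1386]
ft_force: [0.8, -0.1, 0.7]
position: [0.6691, -0.0967, 0.1374]
ft_force: [-1.9, -0.0, 10.4]
t 11.85 at mould mm 63.7 -134.7 tip z 126.4 F [-1.9 -0.  10.4] q6 83.5
yaw rel 0.16
roll units 0.006
dp units [ 0.002  0.002 -0.004]
```

View pics/c9.png

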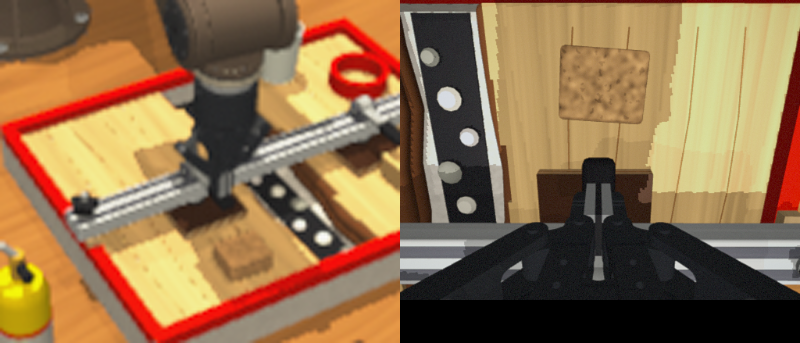

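The force rises to 10 N at tip z = 126.4, which is where the level lever's upper face should be, and the sanding block is untouched. I press a little more to confirm the end stop, then retreat up and back.

```bash
python3 -m handwheel '[{"dp":[0,0,0.008],"roll":0},{"dp":[0,0,0],"roll":0},{"dp":[0,0,0],"roll":0}]' | grep -E 'position|force'
python3 -m handwheel '[{"dp":[0,0,0],"roll":0},{"dp":[0,0,-0.1],"roll":0},{"dp":[0,0,-0.2],"roll":0},{"dp":[0,0,-0.25],"roll":0},{"dp":[-0.25,0,-0.1],"roll":0},{"dp":[-0.25,0,0],"roll":0},{"dp":[-0.25,0,0],"roll":0},{"dp":[-0.1,0,0],"roll":0}]' | grep -E 'position|force'
python3 - <<'E'
from h import *
m=np.load('mould.npz')
w=lambda a:np.append(m['O']+a[0]/1000*m['x']+a[1]/1000*m['y'],a[2]/1000)
s=shot('scene','s10.png');b=shot('wrist','w10.png')
f=[]
for d in(s,b):
  i=d['pixels'][:,:,::-1].copy()
  for p in((87,-135,120),(55,-87.5,68),(55,-182.5,68),(-55,-87.5,68),(-55,-182.5,68)):
    cv2.circle(i,tuple(map(int,np.round(proj(d,w(p))))),1,(255,0,255),-1)
  f.append(i)
cv2.imwrite('pics/c10.png',np.hstack([cv2.resize(f[0][130:250,190:330],(400,343),interpolation=2),cv2.copyMakeBorder(cv2.resize(f[1],(400,300)),0,43,0,0,0)]))
E
```

```text
position: [0.6692, -0.0967, 0.1373]
ft_force: [-4.7, 1.0, 18.2]
position: [0.5395, -0.0797, 0.2331]
ft_force: [0.8, 0.2, -0.1]
```

View pics/c10.png

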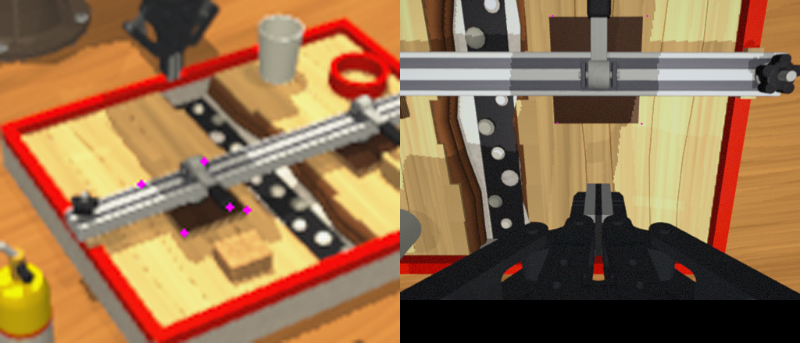

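The lever lies level, with the predicted down-tip marker at (230,207) on its grip. In the wrist view the predicted pad corners fall on the pad's corners to within about 3 mm, and the fingers are clear. I hand the job in.

```bash
python3 -c "
from cell import order
print(order.job_done())"
```

```text
the job is handed in; nothing more can be done
None
```

The pad is centred and square under the foot, and the cam lever is pushed fully down. I handed the job in about 13 s into the 58 s limit. No verdict is reported, so success rests on my own checks.

**What I did:** With the fingers shut, I pushed the pad's right side to square it and bring it to y ≈ -132 mm (mould frame). I then pushed it about 104 mm from the rear until it lay under the foot. Last, I followed the lever's arc over and down to its stop.

**Last checks:**
- **Pad position:** Measured before clamping, the centre was about 3 mm off the foot in y and under 1 mm off in x, with yaw about 0.2°. After clamping, its visible corners matched the ideal position to within about 3 mm.
- **Lever:** It lies level in the final scene view. The push force rose from 10 to 18 N with almost no further travel at z ≈ 126 mm, which fits the end stop.
- **Surroundings:** In the views I took, no bystander looked moved. The fingers were clear of everything, with a wrist force under 1 N.

The y readings disagree slightly: the camera put the pad 3 mm off, while finger contact suggested 1–2 mm. Both are well inside the 15 mm tolerance. I could not measure the clamping force on the pad directly.

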